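# Zigzag stack of stepped stamp trays

## Robot

A 6-joint arm with a two-finger parallel gripper is mounted at the origin on the work surface. World frame = base frame: x ahead of the robot, y to its left, z up, the work surface at z = 0. Lengths are in mm, angles in rad, forces in N, time in s.
With the tool pointing down it reaches from about 275 to 850 mm from the base axis. Payload 19 kg.
Tool frame: the origin (TCP) lies midway between the tips of the shut fingers; the grasp point (between the pads) lies 19 mm behind it (robot.pinch_z is the distance from the TCP to the grasp point, in mm); z points along the fingers, y is the line along which they close (so a half turn about z gives the same grasp; the last joint's range is limited). The gripper opens to 85 mm and grips with 20 to 120 N. Pads are 22 mm wide; open, the fingers measure 114 mm over their backs; the gripper's body (76 mm by 85 mm) begins 54 mm behind the grasp point. The pads swing forward as they close: fully open they stand 13 mm farther back than shut.
Start: joints at [-1.336, 0.15, 1.437, -0, 1.554, -0.134], TCP at [207.258, -536.316, 231.267] pointing down, gripper open.
Joint ranges: [-2.8, 2.8], [-0.68, 2.1], [0.12, 2.68], [-1.39, 4.53], [0.16, 2.79], [-2.81, 2.81]. Speed limits (rad/s): [1.89, 1.89, 2.22, 3.01, 3.01, 3.01].

## Interface

Orientations are given as a 3x3 rotation matrix whose columns are the frame's x, y, z axes.
In Python, from bench import robot gives the robot as it stands. The module is installed in compiled form; this text tells all that it offers.
- The arm moves only by the tool move_arm, never from a script. Its argument "moves" is a list of rows, each a list of 7 numbers: the shift along the tool's x, y, z in mm, then the turn, a rotation vector about the tool's x, y, z in rad, then the opening, from -1 (shut) to 1 (fully open). A call has 1 to 12 rows; each row shifts and turns the commanded pose from where the row before left it, along the tool's axes as they then stand; what a row does not reach is not made up. A row lasts 1/12 s, in which the tool goes at most 41.7 mm and 7.16 degrees, less where a joint would pass 70% of its speed; a pose out of reach is approached as far as the arm can. A call is refused whole if a number of a shift passes 41.7 or a number of a turn 0.125, either way. A call with a gripper value outside its range is refused whole. The fingers move at their own pace and stop on an object; "force" is the grip in N (left out, the last holds). Time passes only in rows, so rows that do not move let the fingers close. It gives the time, the measured TCP pose, the force, the opening and the grip force at its end, in the units of the state.
- robot.sense(): the state, without advancing time (a new reading comes with each control period).
- robot.capture(name): name is "scene" or "side" or "wrist"; returns a dict with "color" (420x560x3 uint8, blue, green, red), "fx", "fy", "cx", "cy" (pixels), "dist" ([k1, k2, p1, p2, k3] as OpenCV has them; the pictures are not rectified), "rvec" (rotation vector, rad) and "tvec" (3), from world to camera coordinates, as OpenCV has them. Camera axes: x right, y down, z forward; pixel columns grow to the right and rows downward; lengths in mm; the calibration is good to about 2 mm. A picture is of the moment at which its call begins. There is no depth.
- robot.sign_off(): hands the job in; it is judged then, once.
The state is a dict: "time": time; "joints": joint angles; "joint_velocities": joint speeds; "tau": joint torques, N m; "eef_pos": TCP position; "ee_rot": TCP orientation; "contact_force": force on the tool from outside, world axes, zero at the start; "torque": the same for the moment, N m; "grip_width": finger opening in mm; "grasp_force": force on a finger pad.
Only numpy, scipy, OpenCV 4.12 (cv2) and the standard library are available. Lean on these libraries where they do the work, as an engineer would, in place of code of your own. Each camera call takes 0.05 s, during which the arm holds its last target. There are 200 camera calls.

## Task

Stack the stamp trays in a zigzag so the stamps can air: leave the blue tray where it stands, lay the green tray on its low rim, then the orange tray on the green one's low rim. Each upper tray lies level and square over the tray below, its raised end turned to the opposite side from the raised end below, with its low end close up to the step of the rim below (a gap of no more than about a centimetre). Set the trays down gently, without dropping them, let go, and leave the other things alone.

Things in the scene. Friction and masses are not known exactly. Their poses are not given: they have to be found in the camera images.
- blue_tray: Loose open blue plastic tray of rubber stamps, 130 mm long (x), 56 wide (y), 0.28 kg. Rim 32 high, but raised to 40 and black-edged from x=-65 to -33: a vertical step 8 high on both side walls at x=-33. Walls 4 thick; contents to 24 mm. Flat underside, origin at its centre; x towards the low end, z up. Grip across the width at mid-length, from above. Bottom tray.
- blue_tray_raised (a point): Centre of the raised end of the blue tray rim, at x = -49 mm, y = 0, 40 mm above the tray's underside; tells which end is raised.
- green_tray: Loose open green plastic tray of rubber stamps, 130 mm long (x), 56 wide (y), 0.28 kg. Rim 32 high, but raised to 40 and black-edged from x=-65 to -33: a vertical step 8 high on both side walls at x=-33. Walls 4 thick; contents to 24 mm. Flat underside, origin at its centre; x towards the low end, z up. Grip across the width at mid-length, from above. Starts to one side of blue.
- green_tray_raised (a point): Centre of the raised end of the green tray rim, at x = -49 mm, y = 0, 40 mm above the tray's underside; tells which end is raised.
- orange_tray: Loose open orange plastic tray of rubber stamps, 130 mm long (x), 56 wide (y), 0.28 kg. Rim 32 high, but raised to 40 and black-edged from x=-65 to -33: a vertical step 8 high on both side walls at x=-33. Walls 4 thick; contents to 24 mm. Flat underside, origin at its centre; x towards the low end, z up. Grip across the width at mid-length, from above. Starts on the other side.
- orange_tray_raised (a point): Centre of the raised end of the orange tray rim, at x = -49 mm, y = 0, 40 mm above the tray's underside; tells which end is raised.
- ink_pad: Clear plastic ink pad with a green pad, 95 x 70 x 20 mm; loose bystander, to be left alone. Origin: centre of the underside.
- wood_stamp: Wooden hand stamp with a black rubber foot, 45 x 30 x 30 mm; loose bystander, to be left alone. Origin: centre of the underside.
- ink_bottle: Green ink bottle with a white cap, 44 mm in diameter, 95 mm high; loose bystander, to be left alone. Origin: centre of the underside.
- tape_roll: Brown cardboard-coloured roll of tape lying flat, 90 mm across, 20 mm high; loose bystander, to be left alone. Origin: centre of the underside.

How it is judged:
By the outcome, as a careful person would: the job done as asked, in the order asked, and still so for the second after the job is handed in, with the robot touching nothing.
It also fails if it takes over 61 s, if anything falls off the work surface, if the arm or the gripper's body presses on something with over 40 N, if the wrist force passes 120 N, or if a joint passes its speed limit or range.

## Working session

There is one attempt and no reset: what is moved stays moved. The work goes in short steps, Python scripts to look and compute and a tool call to move; the robot and the scene stay as the last step left them, time stands still between calls to the robot, and variables do not carry over. Pictures are saved under pics/ and viewed, at most 10 in all, crops included, and the job is handed in when it is done.

Besides the shell and the picture viewer there is one more tool, called as name(argument=value, ...), one argument or row to a line, values as JSON. move_arm: Moves the arm, as the interface text tells. Its arguments: {"type":"object","properties":{"moves":{"type":"array"},"force":{"type":"number"}},"required":["moves"]}

```bash
mkdir -p pics; python3 - <<'E'
from bench import robot
import cv2,numpy as np
a=[robot.capture(n) for n in("scene","side")]
for n,c in zip(("scene","side"),a):
    cv2.imwrite(f"pics/{n}0.png",c["color"]); 
    R=cv2.Rodrigues(np.array(c["rvec"],float))[0]; print(n,(-R.T@np.array(c["tvec"]).ravel()).round(),R.round(2).tolist(),c["fx"],c["dist"])
s=robot.sense();print(s)
E
```

```text
scene [1423.  -65.  813.] [[0.07, 1.0, 0.01], [0.65, -0.04, -0.76], [-0.76, 0.06, -0.65]] 499.5037478812155 [-0.10321082  0.          0.          0.          0.        ]
side [162. 572. 590.] [[-0.81, -0.58, -0.02], [-0.35, 0.51, -0.79], [0.46, -0.64, -0.62]] 394.1956674262174 [-0.11562697  0.          0.          0.          0.        ]
{'time': 0.1, 'joints': array([-1.33600191e+00,  1.50923198e-01,  1.43788847e+00,  2.34713893e-06,
        1.55379722e+00, -1.33999875e-01]), 'joint_velocities': array([-0.00077128, -0.00087925, -0.00316808,  0.00024106, -0.00115981,
       -0.00221644]), 'tau': array([ 6.02511413e-03, -7.14379978e+01, -5.71794248e+01, -2.76005915e-05,
        7.21609220e-03, -1.82650183e-05]), 'eef_pos': array([ 207.21900781, -536.1544935 ,  230.7821957 ]), 'ee_rot': array([[ 9.32762702e-01,  3.60490898e-01, -2.34138321e-04],
       [ 3.60490947e-01, -9.32762188e-01,  9.88900726e-04],
       [ 1.38094337e-04, -1.00681446e-03, -9.99999484e-01]]), 'contact_force': array([-0.2420994 ,  0.74090972, -0.79496082]), 'torque': array([0.02595419, 0.02354185, 0.00375113]), 'grasp_force': 0.0, 'grip_width': 85.19878015464813}
```

View pics/scene0.png

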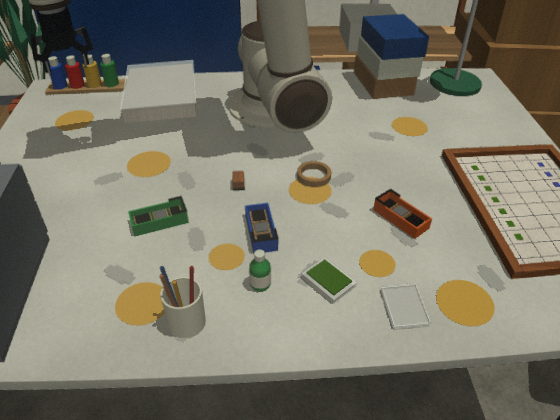

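View pics/side0.png

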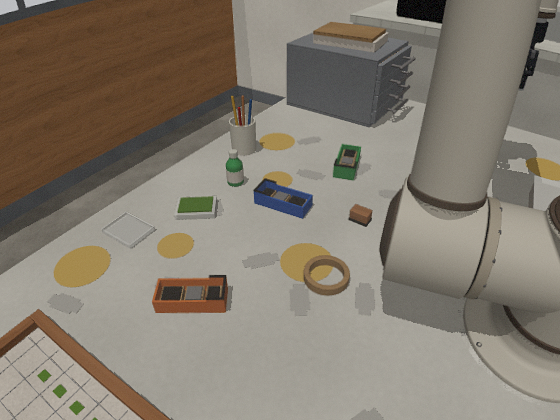

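Scene view: blue tray at about (261,228), green (158,216), orange (403,213), bottle (260,272), pad (329,280), stamp (238,180), tape (314,173). Orange's black end is at the upper left (388,196). Side view: blue (283,198), green (347,160), orange (190,294). I'll take enlarged crops to see the raised ends and get rough positions.

```bash
cat > h.py <<'E'
import cv2,numpy as np
def cam(c):
    K=np.array([[c["fx"],0,c["cx"]],[0,c["fy"],c["cy"]],[0,0,1.]]);D=np.array(c["dist"],float)
    R=cv2.Rodrigues(np.array(c["rvec"],float))[0];t=np.array(c["tvec"],float).ravel();return K,D,R,t
def ray(c,px,z):
    K,D,R,t=cam(c);n=cv2.undistortPoints(np.array(px,float).reshape(-1,1,2),K,D).reshape(-1,2)
    d=np.c_[n,np.ones(len(n))]@R;o=-R.T@t
    z=np.broadcast_to(z,len(n)); return o+d*((z-o[2])/d[:,2])[:,None]
def proj(c,P):
    return cv2.projectPoints(np.array(P,float).reshape(-1,1,3),np.array(c["rvec"],float),np.array(c["tvec"],float),cam(c)[0],cam(c)[1])[0].reshape(-1,2)
HUE={'blue':(105,130),'green':(55,85),'orange':(4,14)}
def mask(img,col,roi=None,s=110,v=30):
    h=cv2.cvtColor(img,cv2.COLOR_BGR2HSV);lo,hi=HUE[col]
    m=cv2.inRange(h,(lo,s,v),(hi,255,255))
    if roi is not None:
        k=np.zeros_like(m);x0,y0,x1,y1=roi;k[y0:y1,x0:x1]=255;m&=k
    return m
E
python3 - <<'E'
import cv2,numpy as np
from h import *
from bench import robot
a={n:robot.capture(n) for n in("scene","side")}
rc={"scene":dict(blue=(225,190,295,255),green=(120,188,197,242),orange=(365,180,438,242)),"side":dict(blue=(240,170,325,225),green=(325,135,370,187),orange=(140,265,240,320))}
rows=[]
for n in rc:
    r=[]
    for c,(x0,y0,x1,y1) in rc[n].items():
        im=a[n]["color"][y0:y1,x0:x1]; k=min(266/im.shape[1],300/im.shape[0])
        im=cv2.resize(im,None,fx=k,fy=k,interpolation=cv2.INTER_CUBIC)
        o=np.zeros((300,266,3),np.uint8);o[:im.shape[0],:im.shape[1]]=im;r.append(o)
        m=mask(a[n]["color"],c,(x0,y0,x1,y1)); ys,xs=np.nonzero(m)
        print(n,c,len(xs),ray(a[n],[[(xs.min()+xs.max())/2,(ys.min()+ys.max())/2]],18)[0].round())
    rows.append(np.hstack(r))
cv2.imwrite("pics/m1.png",np.vstack(rows))
for nm,px in dict(bottle=(260,289),pad=(329,282),stamp=(238,186),tape=(314,175)).items(): print(nm,ray(a["scene"],[px],0)[0].round())
E
```

```text
scene blue 444 [589. -50.  18.]
scene green 288 [ 537. -295.   18.]
scene orange 1103 [566. 286.  18.]
side blue 901 [585. -48.  18.]
side green 204 [ 534. -283.   18.]
side orange 1620 [563. 289.  18.]
bottle [756. -60.   0.]
pad [747.  86.  -0.]
stamp [ 413. -105.    0.]
tape [378.  97.   0.]
```

View pics/m1.png

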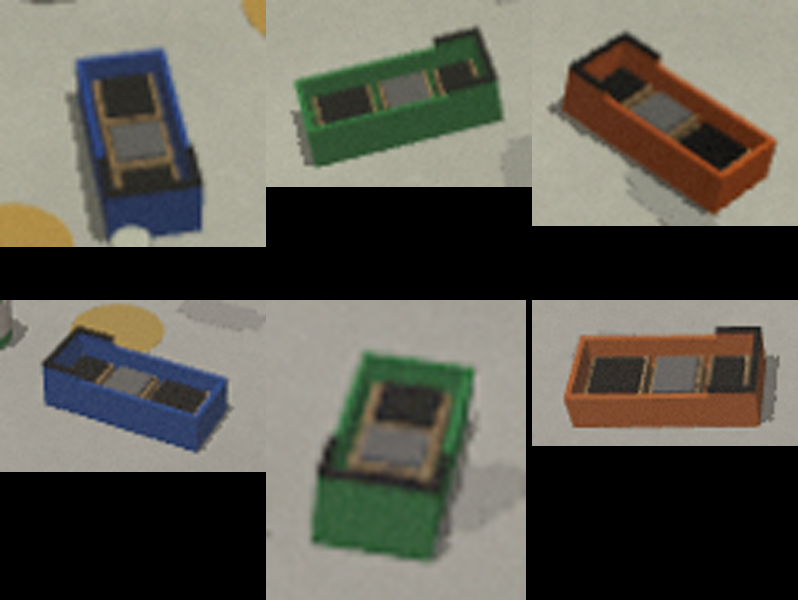

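The crops show which end is raised on each tray. Blue's raised end points to +x, so its low end faces the robot. Green's points to +y and orange's towards the robot. I'll move above green for a wrist view.

move_arm(
  moves=[
    [33,-9.3,-6.5,0,0,0,1],
    [33,-9.3,-6.5,0,0,0,1],
    [33,-9.3,-6.5,0,0,0,1],
    [33,-9.3,-6.5,0,0,0,1],
    [33,-9.3,-6.5,0,0,0,1],
    [33,-9.3,-6.5,0,0,0,1],
    [33,-9.3,-6.5,0,0,0,1],
    [33,-9.3,-6.5,0,0,0,1],
    [33,-9.3,-6.5,0,0,0,1],
    [33,-9.3,-6.5,0,0,0,1],
    [33,-9.3,-6.5,0,0,0,1],
    [33,-9.3,-6.5,0,0,0,1],
  ],
)

```text
time: 1.2
eef_pos: [537.5, -288.1, 309.5]
ee_rot: [[0.933, 0.361, -0.0], [0.361, -0.933, 0.0], [-0.0, -0.0, -1.0]]
contact_force: [-0.1, -0.5, -0.4]
grip_width: 85.6
grasp_force: 0.0
```

move_arm(
  moves=[
    [0,0,0,0,0,-0.12,1],
    [0,0,0,0,0,-0.12,1],
    [0,0,0,0,0,-0.12,1],
    [0,0,0,0,0,-0.12,1],
    [0,0,0,0,0,-0.12,1],
    [0,0,0,0,0,-0.12,1],
    [0,0,0,0,0,-0.12,1],
    [0,0,0,0,0,-0.12,1],
    [0,0,0,0,0,0,1],
    [0,0,0,0,0,0,1],
  ],
)

```text
time: 2.03
eef_pos: [536.4, -289.5, 309.1]
ee_rot: [[0.243, 0.97, -0.0], [0.97, -0.243, 0.0], [0.0, -0.0, -1.0]]
contact_force: [0.3, -0.1, -0.8]
grip_width: 85.4
grasp_force: 0.0
```

```bash
python3 - <<'E'
import cv2,numpy as np
from h import *
from bench import robot
c=robot.capture("wrist");cv2.imwrite("pics/w1.png",c["color"])
K,D,R,t=cam(c);print((-R.T@t).round(1),R[2].round(3),c["fx"]);s=robot.sense();print(s["time"],s["eef_pos"],s["ee_rot"][:,0])
E
```

```text
[ 553.5 -225.9  452.6] [-0.064 -0.256 -0.965] 375.1427443271281
2.0833 [ 536.38856675 -289.47803661  309.19138285] [2.44107659e-01 9.69748127e-01 1.44658834e-04]
```

View pics/w1.png

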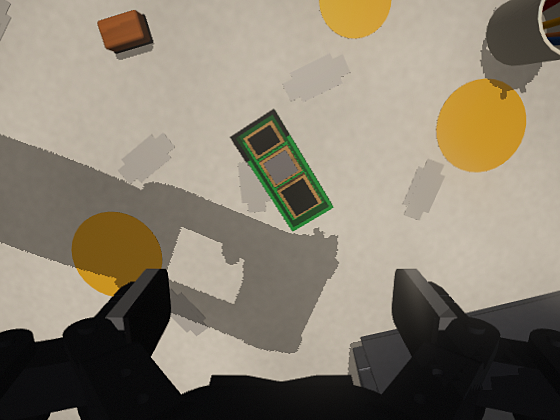

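The wrist view shows the green tray with its black raised end at the top left (231,137)-(275,110) and low corners near (292,230) and (332,207). The stamp is at (123,32). Next I'll measure it from its corners.

```bash
cat >> h.py <<'E'
def tray(c,col,roi,z0=0,vd=55):
    """corners from the silhouette of rim; low corners at z0+32, raised at z0+40"""
    img=cv2.GaussianBlur(c["color"],(3,3),0);m=mask(img,col,roi,s=90,v=25);g=m.copy()
    k=np.zeros_like(m);x0,y0,x1,y1=roi;k[y0:y1,x0:x1]=255
    dk=(img.max(2)<vd).astype(np.uint8)*255&k;m|=dk
    m=cv2.morphologyEx(m,cv2.MORPH_CLOSE,np.ones((9,9)));m=cv2.morphologyEx(m,cv2.MORPH_OPEN,np.ones((5,5)))
    ct=max(cv2.findContours(m,cv2.RETR_EXTERNAL,cv2.CHAIN_APPROX_NONE)[0],key=cv2.contourArea)
    b=cv2.boxPoints(cv2.minAreaRect(ct))
    if np.linalg.norm(b[0]-b[1])<np.linalg.norm(b[1]-b[2]): b=np.roll(b,-1,0)  # b0-b1 long, b2-b3 long
    e1,e2=b[[0,3]],b[[1,2]]                       # short ends
    ys,xs=np.nonzero(g);cg=np.array([xs.mean(),ys.mean()])
    if np.linalg.norm(e1.mean(0)-cg)<np.linalg.norm(e2.mean(0)-cg): e1,e2=e2,e1   # e1 raised = less colour
    r=ray(c,e1,z0+40)[:,:2];l=ray(c,e2,z0+32)[:,:2]
    d=l.mean(0)-r.mean(0);L=np.linalg.norm(d);ce=(l.mean(0)+r.mean(0))/2
    print(col,"centre",ce.round(1),"low-dir deg",np.degrees(np.arctan2(d[1],d[0])).round(2),"L",L.round(1),"W",np.linalg.norm(r[0]-r[1]).round(1),np.linalg.norm(l[0]-l[1]).round(1),"px raised",e1.round().tolist(),"low",e2.round().tolist())
    return ce,np.arctan2(d[1],d[0])
def go(s,p,x):
    """print shift in tool axes and turn (about tool z) to bring TCP to p with tool x at yaw x"""
    R=s["ee_rot"];print("t",round(s["time"],2),"shift",(R.T@(np.array(p)-s["eef_pos"])).round(1),end=" ")
    y=np.arctan2(R[1,0],R[0,0]);print("turn z",round(-(x-y+np.pi)%(2*np.pi) if 0 else -((x-y+np.pi)%(2*np.pi)-np.pi),3))
E
python3 - <<'E'
from h import *
from bench import robot
c=robot.capture("wrist")
ce,a=tray(c,"green",(215,95,345,245))
go(robot.sense(),[*ce,150],a+np.pi)
E
```

```text
green centre [ 540.1 -294.3] low-dir deg -71.8 L 129.5 W 54.2 59.0 px raised [[273.0, 110.0], [231.0, 137.0]] low [[335.0, 206.0], [293.0, 233.0]]
t 2.13 shift [ -3.8   4.8 159.2] turn z -0.564
```

move_arm(
  moves=[
    [0,0,0,0,0,-0.113,1],
    [0,0,0,0,0,-0.113,1],
    [0,0,0,0,0,-0.113,1],
    [0,0,0,0,0,-0.113,1],
    [0,0,0,0,0,-0.113,1],
    [33,20,0,0,0,0,1],
    [33,20,0,0,0,0,1],
    [33,20,0,0,0,0,1],
    [33,20,0,0,0,0,1],
    [33,20,0,0,0,0,1],
    [0,0,0,0,0,0,1],
    [0,0,0,0,0,0,1],
  ],
)

```text
time: 3.13
eef_pos: [579.1, -99.4, 309.4]
ee_rot: [[-0.318, 0.948, 0.0], [0.948, 0.318, 0.0], [0.0, 0.0, -1.0]]
contact_force: [-0.1, -0.2, -0.1]
grip_width: 84.9
grasp_force: 0.0
```

```bash
python3 - <<'E'
from h import *
from bench import robot
c=robot.capture("wrist");cv2.imwrite("pics/w2.png",c["color"])
print(proj(c,[587,-49,32]))
p=proj(c,[587,-49,32])[0].astype(int)
roi=(max(p[0]-80,0),max(p[1]-65,0),p[0]+80,p[1]+65)
tray(c,"blue",roi)
E
```

```text
[[301.51726787 128.04146932]]
blue centre [588.4 -52.1] low-dir deg -172.38 L 129.8 W 55.3 55.4 px raised [[366.0, 118.0], [355.0, 168.0]] low [[249.0, 94.0], [239.0, 145.0]]
```

View pics/w2.png

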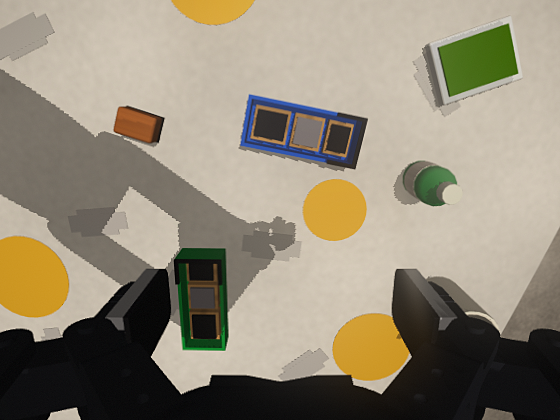

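Blue is seen clearly: raised corners (366,118) and (355,168), low corners (249,94) and (239,145). The measured length and width match the given sizes. The green tray, at (203,300), is lined up with the tool. I'll go back over green and re-measure it.

move_arm(
  moves=[
    [-34.5,-19.8,0,0,0,0,1],
    [-34.5,-19.8,0,0,0,0,1],
    [-34.5,-19.8,0,0,0,0,1],
    [-34.5,-19.8,0,0,0,0,1],
    [-34.5,-19.8,0,0,0,0,1],
    [0,0,0,0,0,0,1],
    [0,0,0,0,0,0,1],
  ],
)

```text
time: 3.77
eef_pos: [538.4, -299.4, 308.6]
ee_rot: [[-0.312, 0.95, -0.001], [0.95, 0.312, 0.001], [0.001, -0.001, -1.0]]
contact_force: [0.6, 1.2, 0.3]
grip_width: 85.1
grasp_force: 0.0
```

```bash
python3 - <<'E'
from h import *
from bench import robot
c=robot.capture("wrist")
p=proj(c,[540,-294,32])[0].astype(int)
ce,a=tray(c,"green",(p[0]-50,p[1]-80,p[0]+50,p[1]+80))
go(robot.sense(),[*ce,2],a+np.pi)
E
```

```text
green centre [ 539.5 -293.6] low-dir deg -71.78 L 127.4 W 53.1 58.4 px raised [[308.0, 106.0], [258.0, 106.0]] low [[308.0, 219.0], [258.0, 219.0]]
t 3.82 shift [  3.7   2.  306.9] turn z 0.001
```

move_arm(
  moves=[
    [3.7,2,30,0,0,0,1],
    [0,0,40,0,0,0,1],
    [0,0,40,0,0,0,1],
    [0,0,40,0,0,0,1],
    [0,0,40,0,0,0,1],
    [0,0,40,0,0,0,1],
    [0,0,36,0,0,0,1],
    [0,0,20,0,0,0,1],
    [0,0,15,0,0,0,1],
    [0,0,6,0,0,0,1],
    [0,0,0,0,0,0,1],
    [0,0,0,0,0,0,1],
  ],
)

```text
time: 4.82
eef_pos: [540.9, -291.9, 3.2]
ee_rot: [[-0.318, 0.948, 0.001], [0.948, 0.318, -0.0], [-0.001, 0.001, -1.0]]
contact_force: [0.5, 0.4, 0.1]
grip_width: 85.3
grasp_force: 0.0
```

move_arm(
  moves=[
    [0,0,0,0,0,0,-1],
    [0,0,0,0,0,0,-1],
    [0,0,0,0,0,0,-1],
    [0,0,0,0,0,0,-1],
    [0,0,0,0,0,0,-1],
    [0,0,0,0,0,0,-1],
    [0,0,0,0,0,0,-1],
    [0,0,0,0,0,0,-1],
  ],
  force=30,
)

```text
time: 5.48
eef_pos: [540.9, -292.4, 3.6]
ee_rot: [[-0.317, 0.948, 0.001], [0.948, 0.317, -0.001], [-0.001, 0.001, -1.0]]
contact_force: [-0.8, 1.4, 6.7]
grip_width: 55.6
grasp_force: 31.6
```

move_arm(
  moves=[
    [0,0,-10,0,0,0,-1],
    [0,0,-20,0,0,0,-1],
    [0,0,-35,0,0,0,-1],
    [0,0,-35,0,0,0,-1],
    [0,0,-30,0,0,0,-1],
    [31.4,12.1,0,0,0,0,-1],
    [31.4,12.1,0,0,0,0,-1],
    [31.4,12.1,0,0,0,0,-1],
    [31.4,12.1,0,0,0,0,-1],
    [31.4,12.1,0,0,0,0,-1],
    [31.4,12.1,0,0,0,0,-1],
    [31.4,12.1,0,0,0,0,-1],
  ],
)

```text
time: 6.48
eef_pos: [550.7, -55.2, 133.3]
ee_rot: [[-0.317, 0.948, 0.001], [0.948, 0.317, -0.0], [-0.0, 0.001, -1.0]]
contact_force: [0.9, -0.3, -3.8]
grip_width: 55.8
grasp_force: 33.7
```

move_arm(
  moves=[
    [0,0,0,0,0,-0.115,-1],
    [0,0,0,0,0,-0.115,-1],
    [0,0,0,0,0,-0.115,-1],
    [0,0,0,0,0,-0.115,-1],
    [0,0,0,0,0,-0.115,-1],
    [0,0,0,0,0,-0.115,-1],
    [0,0,0,0,0,-0.115,-1],
    [0,0,0,0,0,-0.115,-1],
    [0,0,0,0,0,-0.115,-1],
    [0,0,0,0,0,-0.115,-1],
    [0,0,0,0,0,-0.115,-1],
    [0,0,0,0,0,-0.115,-1],
  ],
)

```text
time: 7.48
eef_pos: [550.9, -56.8, 133.2]
ee_rot: [[-0.991, -0.137, 0.001], [-0.137, 0.991, -0.0], [-0.001, -0.0, -1.0]]
contact_force: [0.1, 0.6, -2.7]
grip_width: 55.4
grasp_force: 33.7
```

move_arm(
  moves=[
    [0,0,0,0,0,0,-1],
    [0,0,0,0,0,0,-1],
    [0,0,0,0,0,0,-1],
  ],
)

```text
time: 7.73
eef_pos: [551.0, -56.8, 132.7]
ee_rot: [[-0.992, -0.128, 0.0], [-0.128, 0.992, 0.0], [-0.0, -0.0, -1.0]]
contact_force: [0.2, -0.6, -2.3]
grip_width: 55.7
grasp_force: 33.7
```

```bash
python3 - <<'E'
from h import *
from bench import robot
c=robot.capture("wrist");cv2.imwrite("pics/w3.png",c["color"])
s=robot.sense();b=np.array([588.4,-52.1]);a=np.radians(-172.38);u=np.array([np.cos(a),np.sin(a)])
go(s,[*(b+37*u),80],a);print(s["eef_pos"],s["ee_rot"].round(4).tolist(),s["grip_width"],s["contact_force"])
E
```

```text
t 7.78 shift [-0.7 -0.3 52.6] turn z -0.004
[550.98122668 -56.77904732 132.60985673] [[-0.9917, -0.1284, 0.0002], [-0.1284, 0.9917, 0.0001], [-0.0002, 0.0, -1.0]] 55.341291718963866 [-0.56306576 -0.46258861 -2.40325516]
```

View pics/w3.png

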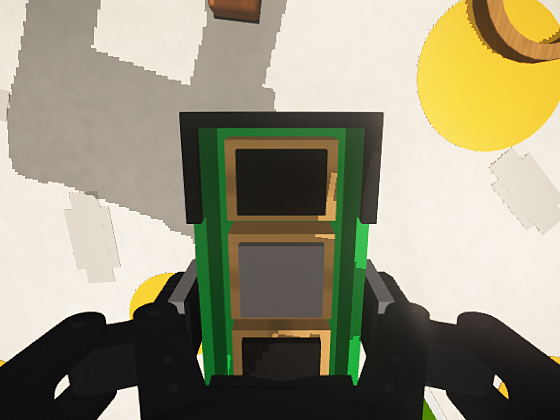

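The held green tray sits straight in the grip, with its raised end at the top from (180,112) to (383,112). I'll check its position in the grip.

```bash
python3 - <<'E'
from h import *
from bench import robot
c=robot.capture("wrist");s=robot.sense();e=s["eef_pos"];R=s["ee_rot"]
P=ray(c,[[180,112],[383,112]],e[2]-3.4+40);print(((P-e)@R).round(1),np.linalg.norm(P[0]-P[1]).round(1))
E
```

```text
[[ 65.3 -29.1 -36.6]
 [ 65.2  27.2 -36.6]] 56.3
```

move_arm(
  moves=[
    [-0.7,0.4,20,0,0,-0.004,-1],
    [0,0,25,0,0,0,-1],
    [0,0,20,0,0,0,-1],
    [0,0,12,0,0,0,-1],
    [0,0,8,0,0,0,-1],
    [0,0,5,0,0,0,-1],
    [0,0,3,0,0,0,-1],
    [0,0,0,0,0,0,-1],
    [0,0,0,0,0,0,-1],
    [0,0,0,0,0,0,-1],
  ],
)

```text
time: 8.67
eef_pos: [552.1, -56.4, 40.1]
ee_rot: [[-0.991, -0.136, 0.001], [-0.136, 0.991, -0.0], [-0.001, -0.0, -1.0]]
contact_force: [0.2, 0.0, -2.3]
grip_width: 55.5
grasp_force: 33.6
```

move_arm(
  moves=[
    [0,0,1,0,0,0,-1],
    [0,0,1,0,0,0,-1],
    [0,0,1,0,0,0,-1],
    [0,0,0,0,0,0,-1],
    [0,0,0,0,0,0,-1],
  ],
)

```text
time: 9.08
eef_pos: [551.6, -56.3, 36.3]
ee_rot: [[-0.991, -0.136, -0.0], [-0.136, 0.991, 0.0], [0.0, 0.0, -1.0]]
contact_force: [-0.0, 1.1, -2.2]
grip_width: 55.2
grasp_force: 33.6
```

move_arm(
  moves=[
    [0,0,0.5,0,0,0,-1],
    [0,0,0.5,0,0,0,-1],
    [0,0,0,0,0,0,-1],
    [0,0,0,0,0,0,-1],
  ],
)

```text
time: 9.42
eef_pos: [551.7, -56.3, 35.6]
ee_rot: [[-0.991, -0.136, 0.0], [-0.136, 0.991, 0.0], [-0.0, 0.0, -1.0]]
contact_force: [-3.1, -0.6, 3.7]
grip_width: 55.3
grasp_force: 34.5
```

Contact: the force has reversed sign. I'll let go gently and lift.

move_arm(
  moves=[
    [0,0,0,0,0,0,0.4],
    [0,0,0,0,0,0,0.5],
    [0,0,0,0,0,0,0.7],
    [0,0,0,0,0,0,1],
    [0,0,0,0,0,0,1],
    [0,0,0,0,0,0,1],
    [0,0,0,0,0,0,1],
  ],
)

```text
time: 10.0
eef_pos: [551.7, -56.3, 35.3]
ee_rot: [[-0.991, -0.136, -0.0], [-0.136, 0.991, 0.0], [0.0, 0.0, -1.0]]
contact_force: [-0.3, 0.4, 0.3]
grip_width: 85.2
grasp_force: 0.0
```

move_arm(
  moves=[
    [0,0,-10,0,0,0,1],
    [0,0,-25,0,0,0,1],
    [0,0,-40,0,0,0,1],
    [0,0,-40,0,0,0,1],
    [0,0,-40,0,0,0,1],
    [0,0,-40,0,0,0,1],
    [0,0,-40,0,0,0,1],
    [0,0,0,0,0,0,1],
    [0,0,0,0,0,0,1],
    [0,0,0,0,0,0,1],
  ],
)

```text
time: 10.83
eef_pos: [551.4, -56.3, 270.5]
ee_rot: [[-0.991, -0.136, 0.0], [-0.136, 0.991, 0.0], [-0.0, 0.0, -1.0]]
contact_force: [-0.7, 0.1, -0.6]
grip_width: 85.0
grasp_force: 0.0
```

```bash
python3 - <<'E'
from h import *
from bench import robot
c=robot.capture("wrist");d=robot.capture("side")
o=np.vstack([c["color"][:300,100:460],cv2.resize(d["color"][160:235,230:350],(360,225),interpolation=3)]);cv2.imwrite("pics/w4.png",o)
s=robot.sense();print(s["eef_pos"],s["time"])
p=proj(c,[552,-57,64])[0].astype(int);print(p)
roi=(p[0]-70,max(0,p[1]-110),p[0]+70,p[1]+100)
tray(c,"green",roi,32)
tray(c,"blue",(p[0]-90,max(0,p[1]-100),p[0]+90,p[1]+170))
E
```

```text
[551.22854903 -56.23123339 269.39299671] 10.9333
[281 181]
green centre [555.9 -57.3] low-dir deg 7.76 L 137.3 W 53.9 60.9 px raised [[311.0, 111.0], [250.0, 111.0]] low [[311.0, 253.0], [250.0, 253.0]]
blue centre [640.7 -45.5] low-dir deg -78.73 L 54.2 W 25.3 25.9 px raised [[306.0, 247.0], [306.0, 269.0]] low [[256.0, 247.0], [256.0, 269.0]]
```

View pics/w4.png

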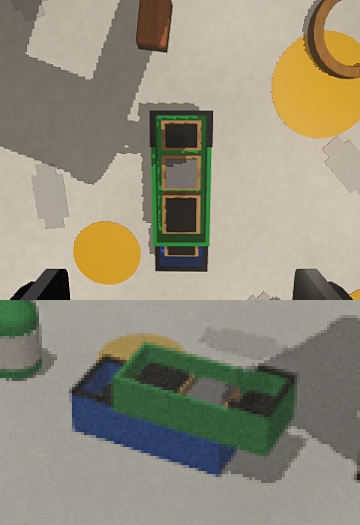

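Green lies on blue, its black end at full-image rows 111–147, low edge at about row 246 and blue's black end down to about row 270. In the side crop it is level and close to the step. I'll measure the gap.

```bash
python3 - <<'E'
from h import *
from bench import robot
c=robot.capture("wrist");s=robot.sense()
im=c["color"];print([(r,im[r,278:284].mean(0).round().astype(int).tolist()) for r in range(238,276,1)])
print([(r,im[r,254:258].mean(0).round().astype(int).tolist()) for r in range(240,275,2)])
R=s["ee_rot"];e=s["eef_pos"]
for nm,px,z in(("green raised",[[250,111],[311.5,111]],72),("green low",[[252,246],[310,246]],64),("blue raised end",[[256,271],[307,271]],40)):
    P=ray(c,px,z);print(nm,P.round(1).tolist(),((P-e)@R).round(1).tolist())
E
```

```text
[(238, [34, 62, 38]), (239, [34, 62, 38]), (240, [34, 62, 38]), (241, [34, 61, 38]), (242, [33, 57, 38]), (243, [36, 70, 39]), (244, [58, 145, 44]), (245, [56, 139, 43]), (246, [57, 146, 42]), (247, [45, 80, 46]), (248, [33, 32, 45]), (249, [35, 39, 46]), (250, [35, 41, 45]), (251, [36, 41, 45]), (252, [36, 41, 46]), (253, [36, 41, 45]), (254, [34, 39, 43]), (255, [32, 34, 36]), (256, [52, 81, 106]), (257, [77, 116, 150]), (258, [72, 37, 26]), (259, [72, 44, 36]), (260, [72, 46, 40]), (261, [72, 46, 40]), (262, [72, 46, 40]), (263, [72, 47, 40]), (264, [72, 46, 40]), (265, [72, 46, 40]), (266, [76, 48, 41]), (267, [60, 44, 40]), (268, [26, 35, 40]), (269, [36, 41, 46]), (270, [36, 40, 44]), (271, [30, 33, 38]), (272, [56, 61, 66]), (273, [188, 205, 216]), (274, [172, 189, 199]), (275, [169, 186, 196])]
[(240, [46, 112, 41]), (242, [46, 110, 41]), (244, [54, 139, 42]), (246, [54, 145, 40]), (248, [39, 40, 55]), (250, [40, 47, 54]), (252, [40, 47, 53]), (254, [40, 47, 53]), (256, [36, 43, 49]), (258, [60, 69, 75]), (260, [60, 68, 74]), (262, [60, 68, 75]), (264, [60, 68, 74]), (266, [60, 68, 75]), (268, [62, 70, 76]), (270, [58, 66, 72]), (272, [112, 122, 132]), (274, [168, 184, 196])]
green raised [[490.9, -93.1, 72.0], [483.6, -39.4, 72.0]] [[64.4, -28.5, 197.4], [64.4, 25.7, 197.4]]
green low [[619.3, -76.9, 64.0], [611.5, -20.1, 64.0]] [[-64.9, -30.0, 205.1], [-65.0, 27.4, 205.2]]
blue raised end [[656.3, -70.1, 40.0], [648.9, -15.6, 40.0]] [[-102.6, -28.2, 229.1], [-102.7, 26.8, 229.1]]
```

Gap about 5 mm, square and level. Now I'll move over orange.

move_arm(
  moves=[
    [-6,33.8,-4,0,0,0,1],
    [-6,33.8,-4,0,0,0,1],
    [-6,33.8,-4,0,0,0,1],
    [-6,33.8,-4,0,0,0,1],
    [-6,33.8,-4,0,0,0,1],
    [-6,33.8,-4,0,0,0,1],
    [-6,33.8,-4,0,0,0,1],
    [-6,33.8,-4,0,0,0,1],
    [-6,33.8,-4,0,0,0,1],
    [-6,33.8,-4,0,0,0,1],
    [0,0,0,0,0,0.12,1],
    [0,0,0,0,0,0.12,1],
  ],
)

```text
time: 11.98
eef_pos: [564.8, 288.6, 309.0]
ee_rot: [[-0.994, 0.106, -0.002], [0.106, 0.994, -0.001], [0.002, -0.001, -1.0]]
contact_force: [0.5, 0.2, -0.4]
grip_width: 85.4
grasp_force: 0.0
```

move_arm(
  moves=[
    [0,0,0,0,0,0.12,1],
    [0,0,0,0,0,0.12,1],
    [0,0,0,0,0,0.12,1],
    [0,0,0,0,0,0.12,1],
    [0,0,0,0,0,0.12,1],
    [0,0,0,0,0,0.12,1],
    [0,0,0,0,0,0.12,1],
    [0,0,0,0,0,0.12,1],
    [0,0,0,0,0,0.12,1],
    [0,0,0,0,0,0.12,1],
    [0,0,0,0,0,0.12,1],
    [0,0,0,0,0,0.12,1],
  ],
)

```text
time: 12.98
eef_pos: [565.0, 286.7, 309.3]
ee_rot: [[-0.021, 1.0, -0.002], [1.0, 0.021, -0.0], [-0.0, -0.002, -1.0]]
contact_force: [-0.1, 0.5, -0.7]
grip_width: 85.3
grasp_force: 0.0
```

move_arm(
  moves=[
    [0,0,0,0,0,0.12,1],
    [0,0,0,0,0,0.12,1],
    [0,0,0,0,0,0.12,1],
    [0,0,0,0,0,0.12,1],
    [0,0,0,0,0,0.12,1],
    [0,0,0,0,0,0,1],
    [0,0,0,0,0,0,1],
  ],
)

```text
time: 13.57
eef_pos: [565.1, 286.7, 309.6]
ee_rot: [[0.539, 0.842, -0.001], [0.842, -0.539, -0.0], [-0.001, -0.001, -1.0]]
contact_force: [-0.1, 0.0, -0.5]
grip_width: 85.1
grasp_force: 0.0
```

```bash
python3 - <<'E'
from h import *
from bench import robot
c=robot.capture("wrist");cv2.imwrite("pics/w5.png",c["color"])
p=proj(c,[565,287,32])[0].astype(int);print(p)
ce,a=tray(c,"orange",(p[0]-70,p[1]-80,p[0]+70,p[1]+80))
go(robot.sense(),[*ce,3],a)
E
```

```text
[279 169]
orange centre [564.6 286.2] low-dir deg 36.43 L 130.4 W 60.1 56.9 px raised [[235.0, 214.0], [284.0, 233.0]] low [[276.0, 106.0], [325.0, 124.0]]
t 13.62 shift [ -0.4  -0.  306.8] turn z 0.366
```

View pics/w5.png

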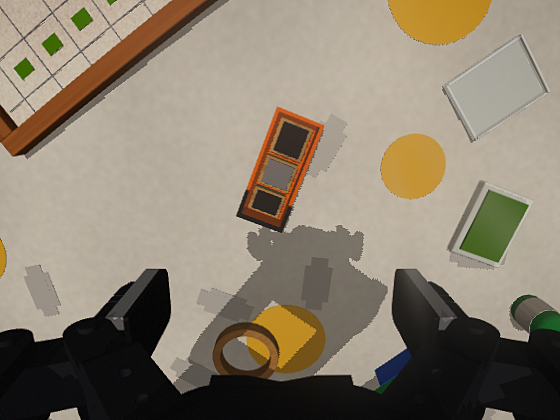

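The wrist view shows orange with low corners (276,106) and (325,124) and raised corners (235,214) and (284,233). Its size fits and nothing stands near it. Next: turn, check once more, descend.

move_arm(
  moves=[
    [0,0,0,0,0,0.122,1],
    [0,0,0,0,0,0.122,1],
    [0,0,0,0,0,0.122,1],
    [0,0,40,0,0,0,1],
    [0,0,0,0,0,0,1],
    [0,0,0,0,0,0,1],
  ],
)

```text
time: 14.12
eef_pos: [564.5, 286.4, 269.1]
ee_rot: [[0.805, 0.593, -0.003], [0.593, -0.805, -0.001], [-0.004, -0.001, -1.0]]
contact_force: [0.4, 0.5, 1.0]
grip_width: 85.5
grasp_force: 0.0
```

```bash
python3 - <<'E'
from h import *
from bench import robot
c=robot.capture("wrist")
p=proj(c,[565,287,32])[0].astype(int);print(p)
ce,a=tray(c,"orange",(p[0]-60,p[1]-90,p[0]+60,p[1]+85))
go(robot.sense(),[*ce,3],a)
E
```

```text
[279 175]
orange centre [564.4 286.5] low-dir deg 36.33 L 129.2 W 59.9 56.0 px raised [[308.0, 238.0], [251.0, 238.0]] low [[308.0, 111.0], [251.0, 111.0]]
t 14.17 shift [-5.000e-01 -2.000e-01  2.681e+02] turn z 0.001
```

move_arm(
  moves=[
    [0,0,40,0,0,0,1],
    [0,0,40,0,0,0,1],
    [0,0,40,0,0,0,1],
    [0,0,40,0,0,0,1],
    [0,0,40,0,0,0,1],
    [0,0,30,0,0,0,1],
    [0,0,18,0,0,0,1],
    [0,0,12,0,0,0,1],
    [0,0,6,0,0,0,1],
    [0,0,0,0,0,0,1],
    [0,0,0,0,0,0,1],
    [0,0,0,0,0,0,1],
  ],
)

```text
time: 15.17
eef_pos: [566.2, 287.1, 6.2]
ee_rot: [[0.807, 0.591, 0.002], [0.591, -0.807, 0.001], [0.002, 0.001, -1.0]]
contact_force: [-0.7, 0.7, 0.7]
grip_width: 85.4
grasp_force: 0.0
```

move_arm(
  moves=[
    [0,0,0,0,0,0,-1],
    [0,0,0,0,0,0,-1],
    [0,0,0,0,0,0,-1],
    [0,0,0,0,0,0,-1],
    [0,0,0,0,0,0,-1],
    [0,0,0,0,0,0,-1],
    [0,0,0,0,0,0,-1],
    [0,0,0,0,0,0,-1],
  ],
  force=30,
)

```text
time: 15.83
eef_pos: [565.5, 286.9, 5.2]
ee_rot: [[0.807, 0.591, 0.001], [0.591, -0.807, 0.0], [0.001, 0.0, -1.0]]
contact_force: [-1.6, 0.5, 7.0]
grip_width: 55.4
grasp_force: 31.8
```

move_arm(
  moves=[
    [0,0,-10,0,0,0,-1],
    [0,0,-25,0,0,0,-1],
    [0,0,-40,0,0,0,-1],
    [0,0,-40,0,0,0,-1],
    [0,0,-40,0,0,0,-1],
    [0,0,-10,0,0,-0.12,-1],
    [0,0,0,0,0,-0.12,-1],
    [0,0,0,0,0,-0.12,-1],
    [0,0,0,0,0,-0.12,-1],
    [0,0,0,0,0,-0.12,-1],
    [0,0,0,0,0,-0.12,-1],
    [0,0,0,0,0,-0.12,-1],
  ],
)

```text
time: 16.83
eef_pos: [565.0, 286.7, 170.0]
ee_rot: [[0.093, 0.996, 0.0], [0.996, -0.093, 0.0], [0.0, 0.0, -1.0]]
contact_force: [1.4, -0.6, -2.1]
grip_width: 55.6
grasp_force: 33.4
```

move_arm(
  moves=[
    [0,0,0,0,0,-0.12,-1],
    [0,0,0,0,0,-0.12,-1],
    [0,0,0,0,0,-0.12,-1],
    [0,0,0,0,0,-0.12,-1],
    [0,0,0,0,0,-0.12,-1],
    [0,0,0,0,0,-0.12,-1],
    [0,0,0,0,0,-0.12,-1],
    [0,0,0,0,0,-0.12,-1],
    [0,0,0,0,0,-0.12,-1],
    [0,0,0,0,0,-0.12,-1],
    [0,0,0,0,0,-0.12,-1],
    [0,0,0,0,0,-0.12,-1],
  ],
)

```text
time: 17.83
eef_pos: [565.0, 286.6, 170.0]
ee_rot: [[-0.975, 0.222, 0.0], [0.222, 0.975, 0.0], [-0.0, 0.0, -1.0]]
contact_force: [-0.4, -0.8, -1.7]
grip_width: 55.7
grasp_force: 33.4
```

move_arm(
  moves=[
    [0,0,0,0,0,-0.12,-1],
    [0,0,0,0,0,-0.12,-1],
    [0,0,0,0,0,-0.12,-1],
    [0,0,0,0,0,0,-1],
    [0,0,0,0,0,0,-1],
  ],
)

```text
time: 18.25
eef_pos: [565.1, 286.7, 169.8]
ee_rot: [[-0.992, -0.126, 0.0], [-0.126, 0.992, 0.0], [-0.0, 0.0, -1.0]]
contact_force: [1.2, -0.1, -1.4]
grip_width: 55.4
grasp_force: 33.4
```

```bash
python3 - <<'E'
from h import *
from bench import robot
go(robot.sense(),[588.3,-52.2,170],np.radians(-172.38))
E
```

```text
t 18.25 shift [ 1.970e+01 -3.391e+02 -2.000e-01] turn z -0.007
```

move_arm(
  moves=[
    [2,-33.9,0,0,0,0,-1],
    [2,-33.9,0,0,0,0,-1],
    [2,-33.9,0,0,0,0,-1],
    [2,-33.9,0,0,0,0,-1],
    [2,-33.9,0,0,0,0,-1],
    [2,-33.9,0,0,0,0,-1],
    [2,-33.9,0,0,0,0,-1],
    [2,-33.9,0,0,0,0,-1],
    [2,-33.9,0,0,0,0,-1],
    [2,-33.9,0,0,0,-0.008,-1],
    [0,0,0,0,0,0,-1],
    [0,0,0,0,0,0,-1],
  ],
)

```text
time: 19.25
eef_pos: [589.3, -53.7, 169.4]
ee_rot: [[-0.991, -0.131, -0.0], [-0.131, 0.991, 0.0], [0.0, 0.0, -1.0]]
contact_force: [-0.6, 0.1, -3.1]
grip_width: 55.5
grasp_force: 33.7
```

```bash
python3 - <<'E'
from h import *
from bench import robot
c=robot.capture("wrist");s=robot.sense()
cv2.imwrite("pics/w6.png",c["color"]);go(s,[588.3,-52.2,69.5],np.radians(-172.38));print(s["eef_pos"])
E
```

```text
t 19.3 shift [ 0.9  0.3 99.9] turn z 0.0
[589.26832477 -52.43771944 169.43307148]
```

View pics/w6.png

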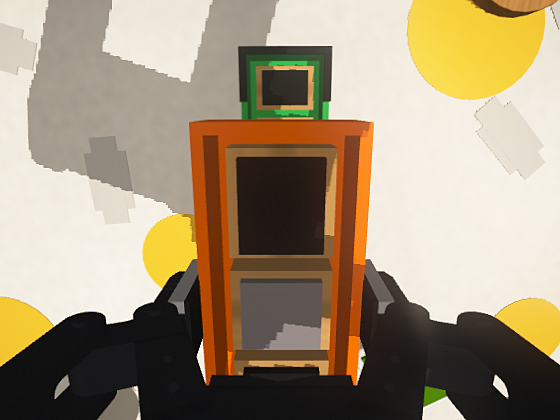

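Orange is held with its low edge at row 122, columns 190–373. Green's raised end is at row 47, columns 239–331.

```bash
python3 - <<'E'
from h import *
from bench import robot
c=robot.capture("wrist");s=robot.sense();e=s["eef_pos"];R=s["ee_rot"]
for px,z in(([[190,121.5],[373,121.5]],e[2]-5.2+32),([[239,46.5],[332,46.5]],72)):
    P=ray(c,px,z);print(((P-e)@R).round(1).tolist())
E
```

```text
[[62.6, -29.5, -26.8], [62.4, 26.2, -26.8]]
[[102.8, -26.9, 97.4], [102.7, 28.9, 97.4]]
```

move_arm(
  moves=[
    [2.5,1.2,15,0,0,-0.004,-1],
    [0,0,25,0,0,0,-1],
    [0,0,20,0,0,0,-1],
    [0,0,15,0,0,0,-1],
    [0,0,10,0,0,0,-1],
    [0,0,0,0,0,0,-1],
    [0,0,0,0,0,0,-1],
    [0,0,0,0,0,0,-1],
  ],
)

```text
time: 20.02
eef_pos: [587.3, -50.9, 85.5]
ee_rot: [[-0.99, -0.142, 0.001], [-0.142, 0.99, -0.0], [-0.001, -0.0, -1.0]]
contact_force: [-0.3, 0.5, -2.3]
grip_width: 55.3
grasp_force: 33.6
```

```bash
python3 - <<'E'
from h import *
from bench import robot
c=robot.capture("wrist");s=robot.sense();e=s["eef_pos"];R=s["ee_rot"];im=cv2.GaussianBlur(c["color"],(3,3),0)
mo=mask(im,"orange",(150,60,420,200),s=120);ys,xs=np.nonzero(mo);top=np.percentile(ys,0.2)
row=np.nonzero(mo[int(top)+6])[0];print("orange",top,row.min(),row.max())
dk=(im.max(2)<60);dk[int(top)-2:]=0;dk[:, :150]=0;dk[:,420:]=0
n,l,st,_=cv2.connectedComponentsWithStats(dk.astype(np.uint8));k=sorted(range(1,n),key=lambda i:-st[i,4])[:3];print(st[k])
print(e,s["contact_force"])
b=st[k[0]]
for px,z in(([[row.min(),top],[row.max()+1,top]],e[2]-5.2+32),([[b[0],b[1]],[b[0]+b[2],b[1]]],72)):
    P=ray(c,px,z);print(((P-e)@R).round(1).tolist())
cv2.imwrite("pics/w7.png",c["color"])
E
```

```text
Traceback (most recent call last):
ValueError: zero-size array to reduction operation minimum which has no identity
```

```bash
python3 - <<'E'
from h import *
from bench import robot
c=robot.capture("wrist");s=robot.sense();e=s["eef_pos"];R=s["ee_rot"];im=cv2.GaussianBlur(c["color"],(3,3),0)
dk=(im.max(2)<75);dk[118:]=0;dk[:, :150]=0;dk[:,420:]=0
n,l,st,_=cv2.connectedComponentsWithStats(dk.astype(np.uint8));k=sorted(range(1,n),key=lambda i:-st[i,4])[:3];print(st[k])
print(e,s["contact_force"])
b=st[k[0]]
for px,z in(([[190,121.5],[373,121.5]],e[2]-5.2+32),([[b[0],b[1]],[b[0]+b[2],b[1]]],72)):
    P=ray(c,px,z);print(((P-e)@R).round(1).tolist())
# black edge band of green: left column profile
ce=b[0]+b[2]//2
for x in (b[0]+4,b[0]+b[2]-5): print(x,[int(v) for v in im[b[1]-4:124:2,x].max(1)])
print([tuple(map(int,v)) for v in im[100:130:2,282]])
E
```

```text
[[ 209   14  145  104 5456]
 [ 247   54   69   52 3541]
 [ 331   74    6   44  103]]
[587.26361743 -51.1172398   85.49450667] [ 0.48669227 -1.09337268 -2.41180385]
[[62.3, -28.8, -26.9], [62.3, 26.9, -26.9]]
[[101.6, -28.8, 13.4], [101.6, 27.0, 13.3]]
213 [166, 161, 75, 56, 57, 57, 57, 56, 55, 55, 55, 55, 55, 54, 55, 54, 53, 53, 53, 53, 52, 52, 51, 50, 50, 50, 50, 49, 49, 48, 48, 48, 47, 47, 46, 46, 46, 46, 45, 45, 44, 44, 44, 43, 40, 84, 168, 170, 171, 172, 172, 172, 173, 173, 170, 135, 172]
349 [236, 239, 192, 74, 72, 73, 74, 73, 74, 71, 72, 71, 71, 71, 70, 71, 70, 70, 70, 71, 71, 70, 70, 70, 70, 70, 70, 71, 71, 70, 71, 71, 70, 70, 71, 71, 70, 70, 71, 70, 70, 69, 68, 68, 68, 77, 217, 247, 246, 246, 245, 244, 244, 244, 241, 153, 177]
[(21, 27, 36), (20, 27, 37), (19, 24, 33), (40, 68, 94), (55, 99, 137), (53, 97, 134), (52, 99, 128), (43, 112, 45), (43, 114, 38), (40, 107, 52), (7, 55, 130), (2, 71, 174), (1, 76, 184), (0, 75, 184), (0, 76, 183)]
```

move_arm(
  moves=[
    [1.5,0,3,0,0,0,-1],
    [0,0,4,0,0,0,-1],
    [0,0,3,0,0,0,-1],
    [0,0,2,0,0,0,-1],
    [0,0,1,0,0,0,-1],
    [0,0,0,0,0,0,-1],
    [0,0,0,0,0,0,-1],
    [0,0,0,0,0,0,-1],
  ],
)

```text
time: 20.78
eef_pos: [585.3, -51.4, 71.4]
ee_rot: [[-0.99, -0.142, 0.0], [-0.142, 0.99, 0.0], [-0.0, 0.0, -1.0]]
contact_force: [-0.1, 0.6, -2.0]
grip_width: 55.5
grasp_force: 33.6
```

move_arm(
  moves=[
    [0,0,1,0,0,0,-1],
    [0,0,1,0,0,0,-1],
    [0,0,0,0,0,0,-1],
    [0,0,0,0,0,0,-1],
  ],
)

```text
time: 21.12
eef_pos: [585.2, -51.4, 69.3]
ee_rot: [[-0.99, -0.142, -0.0], [-0.142, 0.99, 0.0], [0.0, 0.0, -1.0]]
contact_force: [-0.4, 0.8, -1.5]
grip_width: 55.7
grasp_force: 33.8
```

move_arm(
  moves=[
    [0,0,0.5,0,0,0,-1],
    [0,0,0,0,0,0,-1],
    [0,0,0,0,0,0,-1],
  ],
)

```text
time: 21.37
eef_pos: [585.3, -51.4, 69.2]
ee_rot: [[-0.99, -0.142, 0.0], [-0.142, 0.99, 0.0], [-0.0, 0.0, -1.0]]
contact_force: [-3.5, 0.8, 6.1]
grip_width: 55.4
grasp_force: 34.5
```

Seated: force now +6 N upward. Next I'll let go, lift and look.

move_arm(
  moves=[
    [0,0,0,0,0,0,0.4],
    [0,0,0,0,0,0,0.5],
    [0,0,0,0,0,0,0.7],
    [0,0,0,0,0,0,1],
    [0,0,0,0,0,0,1],
    [0,0,0,0,0,0,1],
    [0,0,0,0,0,0,1],
  ],
)

```text
time: 21.95
eef_pos: [585.2, -51.4, 68.8]
ee_rot: [[-0.99, -0.142, -0.0], [-0.142, 0.99, 0.0], [0.0, 0.0, -1.0]]
contact_force: [-0.5, -0.4, 0.9]
grip_width: 85.6
grasp_force: 0.0
```

move_arm(
  moves=[
    [0,0,-10,0,0,0,1],
    [0,0,-25,0,0,0,1],
    [0,0,-40,0,0,0,1],
    [0,0,-40,0,0,0,1],
    [0,0,-40,0,0,0,1],
    [0,0,-40,0,0,0,1],
    [0,0,-40,0,0,0,1],
    [0,0,0,0,0,0,1],
    [0,0,0,0,0,0,1],
    [0,0,0,0,0,0,1],
  ],
)

```text
time: 22.78
eef_pos: [585.1, -51.4, 304.0]
ee_rot: [[-0.99, -0.142, 0.0], [-0.142, 0.99, 0.0], [-0.0, 0.0, -1.0]]
contact_force: [0.9, -0.5, -0.6]
grip_width: 85.5
grasp_force: 0.0
```

```bash
python3 - <<'E'
from h import *
from bench import robot
c=robot.capture("wrist");d=robot.capture("side");f=robot.capture("scene")
A=c["color"][:300,130:430];S=cv2.resize(d["color"][150:235,235:355],(480,340),interpolation=3);F=cv2.resize(f["color"][170:270,205:325],(300,250),interpolation=3)
o=np.zeros((590,790,3),np.uint8);o[:300,:300]=A;o[:340,305:785]=S;o[320:570,:300]=F
cv2.imwrite("pics/w8.png",o)
s=robot.sense();print(s["time"],s["eef_pos"])
im=c["color"]
print([(r,im[r,278:284].mean(0).round().astype(int).tolist()) for r in range(70,140,2)])
E
```

```text
22.9333 [584.92132594 -51.33637476 302.77172746]
[(70, [166, 182, 192]), (72, [165, 182, 192]), (74, [34, 38, 41]), (76, [41, 45, 49]), (78, [38, 44, 46]), (80, [39, 67, 44]), (82, [63, 144, 49]), (84, [49, 96, 64]), (86, [78, 133, 184]), (88, [36, 38, 41]), (90, [37, 42, 47]), (92, [37, 42, 47]), (94, [37, 42, 47]), (96, [36, 41, 47]), (98, [36, 41, 46]), (100, [36, 40, 46]), (102, [34, 40, 46]), (104, [35, 40, 45]), (106, [34, 38, 44]), (108, [33, 37, 43]), (110, [38, 54, 70]), (112, [48, 75, 94]), (114, [19, 86, 199]), (116, [17, 94, 215]), (118, [17, 94, 215]), (120, [18, 84, 196]), (122, [20, 55, 128]), (124, [63, 106, 143]), (126, [41, 63, 84]), (128, [32, 35, 41]), (130, [31, 36, 43]), (132, [32, 36, 43]), (134, [31, 36, 43]), (136, [27, 32, 39]), (138, [27, 32, 39])]
```

View pics/w8.png

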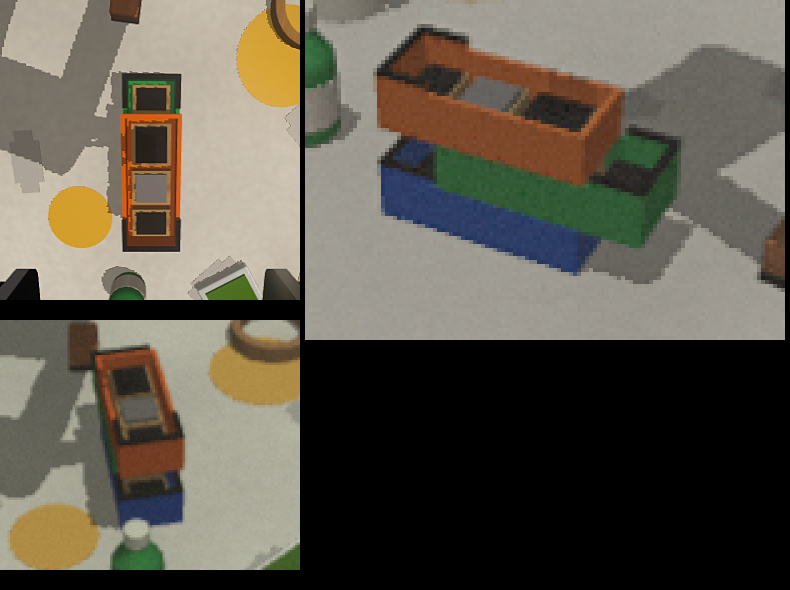

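The stack stands as a zigzag and looks level in both views. Orange's low edge is at row 113 and green's raised end at row 73.5 in the wrist picture. I'll check the gap and then hand in.

```bash
python3 - <<'E'
from h import *
from bench import robot
c=robot.capture("wrist");s=robot.sense();e=s["eef_pos"];R=s["ee_rot"]
for px,z in(([[253,73.2],[311,73.2]],72),([[251,113],[312,113]],96),([[252,251],[311,251]],104)):
    P=ray(c,px,z);print(((P-e)@R).round(1).tolist())
E
```

```text
[[99.2, -27.6, 231.0], [99.1, 27.3, 231.0]]
[[62.7, -28.3, 206.9], [62.7, 27.0, 206.9]]
[[-67.5, -29.5, 198.7], [-67.6, 28.0, 198.7]]
```

```bash
python3 -c "
from bench import robot
print(robot.sign_off())"
```

```text
the job is handed in; nothing more can be done
None
```

The trays are stacked in a zigzag, green on blue and orange on green, level and square with gaps of about 5 mm at each step, all let go, and the job was handed in at about 23 s.

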